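# Fit the crank to the teaching pump and pump two strokes

## Robot

A 6-joint arm with a two-finger parallel gripper is mounted at the origin on the work surface. World frame = base frame: x ahead of the robot, y to its left, z up, the work surface at z = 0. Lengths are in m, angles in rad, forces in N, time in s.
With the tool pointing down it reaches from about 0.35 to 1 m from the base axis. Payload 7.1 kg.
Tool frame: the origin (TCP) lies at the very end of the fingers, on their centre line; the grasp point (between the pads) lies 19 mm behind it (bot.tcp_to_grasp is the distance from the TCP to the grasp point, in m); z points along the fingers, y is the line along which they close (so a half turn about z gives the same grasp; the last joint's range is limited). The gripper opens to 85 mm and grips with 20 to 120 N. Pads are 22 mm wide; open, the fingers measure 114 mm over their backs; the gripper's body (76 mm by 85 mm) begins 54 mm behind the grasp point. The pads swing forward as they close: fully open they stand 13 mm farther back than shut.
Start: joints at [-1.29, 0.423, 1.63, -0, 1.089, -0.019], TCP at [0.185, -0.597, 0.231] pointing down, gripper open.
Joint ranges: [-3, 3], [-0.9, 2.11], [0.09, 2.58], [-1.31, 4.45], [0.11, 2.69], [-2.54, 2.54]. Speed limits (rad/s): [2.39, 2.39, 3.01, 3.14, 3.14, 3.14].

## Interface

Orientations are given as a unit quaternion [w, x, y, z].
In Python, from bench import status, grab_frame, bot, spot_in, cut_out gives the robot as it stands.
- The arm moves only by the tool move_arm, never from a script. Its argument "motion" is a list of rows, each an object with "linear": the shift along the world's x, y, z in m, a list of three; "twist": the turn about the world's z in degrees; "gripper": the opening, from 0 (shut) to 1 (fully open). In form: [{"linear": [tx, ty, tz], "twist": twist, "gripper": gripper}, ...]. A call has 1 to 20 rows; each row is the pose to reach, as a shift and turn from the pose commanded when the call began; what a row does not reach only later rows make up. A row lasts 1/10 s, in which the tool goes at most 50 mm and 8.59 degrees, less where a joint would pass 70% of its speed; a pose out of reach is approached as far as the arm can. A call with a gripper value outside its range is refused whole. The fingers move at their own pace and stop on an object; "grip_force" is the grip in N (left out, the last holds). Time passes only in rows, so rows that repeat a pose let the fingers close. It gives the time, the measured TCP pose, the force, the opening and the grip force at its end, in the units of the state.
- status.sense(): the state, without advancing time (a new reading comes with each control period).
- grab_frame(name): name is "side" or "top"; returns a dict with "pixels" (480x640x3 uint8, blue, green, red), "z_map" (480x640 float32, m along the optical axis (not along the pixel's ray), 0 where there is no reading), "fx", "fy", "cx", "cy" (pixels), "dist_coeffs" ([k1, k2, p1, p2, k3] as OpenCV has them; the pictures are not rectified), "R" (3x3) and "t" (3): a world point X has camera coordinates R X + t. Camera axes: x right, y down, z forward; pixel columns grow to the right and rows downward; lengths in m; the calibration is good to about 2 mm. A picture is of the moment at which its call begins.
- bot.job_done(): hands the job in; it is judged then, once.
Trained networks look in the newest picture that a camera, given by its name, has taken for a name from the list of things; names that differ only in an ending like _2 or _b are one class to them, and where a whole thing is asked for, a point or a joint stands for the part that bears it (a point fixed in the world has none). Each returns a list of dicts, best first, with "conf" (0 to 1); they miss things now and then, are a little off and sometimes report something else, mostly with a low value. They report only what shows in the picture. A call takes as long as a camera call. They do not tell look-alikes from the thing itself.
- spot_in(camera, query): "position" ([row, column] in pixels, amid what is visible of it).
- cut_out(camera, query): "region" (480x640 bool, what is visible of it) and "position" ([row, column] in pixels, amid what is visible of it).
The state is a dict: "clock": time; "joints": joint angles; "qd": joint speeds; "effort": joint torques, N m; "eef_pos": TCP position; "orientation": TCP orientation; "wrist_force": force on the tool from outside, world axes, zero at the start; "ft_torque": the same for the moment, N m; "gripper_width": opening from 0.0 (shut) to 1.0 (fully open); "gripper_force": force on a finger pad.
Only numpy, scipy, OpenCV 4.12 (cv2) and the standard library are available. Lean on these libraries where they do the work, as an engineer would, in place of code of your own. Each camera call takes 0.05 s, during which the arm holds its last target. There are 200 camera calls.

## Task

Fit the loose crank onto the drive tang of the classroom piston pump so that it sits fully home and let go of it, then crank the pump clockwise (seen from above) through exactly two full turns, back to where the piston is drawn right out. Each turn has a heavy point where the piston compresses: carry the crank steadily through it, never letting it run away or kick back. Leave the crank on the pump, at rest and released, and leave the mug, the tape roll, the board wiper and the glue bottle where they stand.

Things in the scene. Friction and masses are not known exactly. Their poses are not given: they have to be found in the camera images.
- crank: Loose aluminium hand crank, 160 mm long, 0.33 kg +-25%, at first flat on the table, knob up. Origin: centre of the hub's underside; z up, x from hub to knob. Hub: block x -30 to 30, 36 wide, 28 mm high (a 24 mm high tail goes on to x = -50), slotted right through from below, slot 43 (x) x 17 (y) mm, 3 mm chamfer at its lower mouth. A bar runs from the hub to x = 110 mm; a knob stands at x = 95 mm.
- bar (a point): Point on the top face of the crank's bar, 52 mm from the hub's centre, midway between hub and knob; the centre of mass lies 24 mm from the hub's centre. The bar is 16 mm wide and 24 mm high, its underside level with the hub's. Here it can be pinched across from above, with about 22 mm free to the hub and 29 mm to the knob.
- knob_top (a point): Centre of the top of the crank's round black knob: 28 mm diameter, 41 mm tall, top 67 mm above the crank's underside and 41 mm above its foot, 2 mm over the bar. It spins freely on its vertical axis, so a hand holding it can go round a circle of 95 mm radius about the drive without turning itself.
- drive (a point): Centre of the 84 mm round shoulder on the pump's upright shaft, 65 mm above the table: the hub's underside rests on it when fully home. z up along the shaft. A steel tang stands on it: 40 mm along x, 14 mm along y, 22 mm tall, edges rounded 2 mm. The hub's slot drops over it, 1.5 mm to spare on each side; the crank may point either way along x. Turns with the shaft.
- pump: Teaching model of a piston pump, fixed to the table. Origin on the table under the shaft; x points to the cylinder. Plywood board 280 x 130 x 14 mm, from x = -75 to 205 mm. Two 90 mm steel discs on the shaft, top 52 mm up. Clear cylinder along x with a brass piston, from x = 105 to 190 mm, top 64 mm up at most.
- shaft (a joint): Shaft angle, rad: 0 at the start with the piston drawn right out; grows clockwise seen from above, counting on over turns (two = 12.57). The cylinder is springy: each turn the load opposes from 0 to 3.1, up to about 0.6 N m (6 N at the knob) near 2, then pushes ahead as much until 6.28; friction 0.03 N m, drag 0.06 N m s/rad. Crank runs away: over 5 rad/s; kicks back: over 2 rad/s.
- mug: bystander: green mug, 80 mm diameter, 90 mm high, handle at its +y; origin under its centre
- tape: bystander: roll of tape lying flat, 90 mm diameter, 24 mm high; origin under its centre
- eraser: bystander: wooden board wiper 110 x 50 x 35 mm; origin under its centre
- glue: bystander: white glue bottle, 56 mm diameter, 130 mm high; origin under its centre
Mind the look-alikes: they are no part of the job. What is meant by the crank is not red, and is the smaller of those in its own colour.

How it is judged:
By the outcome, as a careful person would: the job done as asked, in the order asked, and still so for the second after the job is handed in, with the robot touching nothing.
It also fails if it takes over 72 s, if anything falls off the work surface, if the arm or the gripper's body presses on something with over 40 N, if the wrist force passes 120 N, or if a joint passes its speed limit or range.

## Working session

There is one attempt and no reset: what is moved stays moved. The work goes in short steps, Python scripts to look and compute and a tool call to move; the robot and the scene stay as the last step left them, time stands still between calls to the robot, and variables do not carry over. Pictures are saved under pics/ and viewed, at most 10 in all, crops included, and the job is handed in when it is done.

Besides the shell and the picture viewer there is one more tool, called after "Request:" by a JSON object that holds its "fn" and its "kwargs", one argument or row to a line. move_arm: Moves the arm, as the interface text tells. Its arguments: {"type":"object","properties":{"motion":{"type":"array","items":{"type":"object","properties":{"linear":{"type":"array","items":{"type":"number"}},"twist":{"type":"number"},"gripper":{"type":"number"}}}},"grip_force":{"type":"number"}},"required":["motion"]}

```bash
mkdir -p pics
cat > h.py <<'E'
import numpy as np, cv2
from bench import status, grab_frame, bot, spot_in, cut_out
def cam(f):
    K=np.array([[f['fx'],0,f['cx']],[0,f['fy'],f['cy']],[0,0,1.]]);return K,np.array(f['dist_coeffs'],float),np.array(f['R']),np.array(f['t'])
def world(f,rc,z=None,plane=None):
    K,d,R,t=cam(f);rc=np.atleast_2d(np.array(rc,float))
    n=cv2.undistortPoints(rc[:,::-1].reshape(-1,1,2).copy(),K,d).reshape(-1,2)
    ray=np.c_[n,np.ones(len(n))]
    if plane is None:
        if z is None: z=f['z_map'][rc[:,0].astype(int),rc[:,1].astype(int)]
        return (ray*np.reshape(z,(-1,1))-t)@R
    o=-R.T@t; w=ray@R
    return o+w*((plane-o[2])/w[:,2])[:,None]
def cloud(f,mask=None):
    m=f['z_map']>0
    if mask is not None: m&=mask
    rc=np.argwhere(m);return rc,world(f,rc)
E
python3 - <<'E'
from h import *
print(status.sense())
out=[]
for c in ['top','side']:
    f=grab_frame(c);im=f['pixels'].copy()
    for q in ['crank','pump','drive','knob_top','mug','tape','eraser','glue']:
        for r in spot_in(c,q):
            p=r['position'];print(c,q,round(r['conf'],2),np.round(p),np.round(world(f,[p])[0],3))
    cv2.imwrite(f'pics/{c}0.png',im)
E
```

```text
{'clock': 0.0, 'joints': array([-1.28996143e+00,  4.23836430e-01,  1.63071533e+00, -4.47719629e-05,
        1.08863905e+00, -1.90008730e-02]), 'qd': array([-6.30356710e-04,  1.46403351e-03,  1.49717907e-04,  3.87642810e-06,
       -6.66957666e-04,  1.13351319e-03]), 'effort': array([ 6.69348119e-04, -5.57384741e+01, -2.81745780e+01,  2.39738239e-05,
        7.38123228e-03,  1.35677095e-05]), 'eef_pos': array([ 0.18445587, -0.59656107,  0.23053851]), 'orientation': array([-7.89651799e-04,  9.88781477e-01,  1.49367172e-01, -1.23970269e-04]), 'wrist_force': array([-0.59920093,  0.69149066, -0.67535372]), 'ft_torque': array([ 0.03704694, -0.04446288,  0.00269438]), 'gripper_force': 0.0, 'gripper_width': 1.0021942053394781}
top crank 0.93 [363. 183.] [0.475 0.181 1.114]
top crank 0.8 [256. 329.] [0.544 0.185 0.02 ]
top crank 0.61 [262. 258.] [0.53  0.337 0.029]
top pump 0.84 [262. 491.] [ 0.529 -0.162  0.043]
top drive 0.75 [258. 470.] [ 0.537 -0.102  0.087]
top knob_top 0.73 [406. 194.] [0.233 0.457 0.09 ]
top knob_top 0.72 [291. 284.] [0.468 0.278 0.066]
top knob_top 0.58 [221. 330.] [0
[... 420 characters left out ...]
] [ 0.526 -0.195  0.052]
side pump 0.5 [236. 222.] [0.336 0.312 0.028]
side pump 0.38 [246. 352.] [0.61  0.173 0.065]
side drive 0.66 [375. 363.] [ 0.533 -0.125  0.073]
side drive 0.39 [166. 324.] [0.62  0.435 0.076]
side knob_top 0.72 [224. 279.] [0.469 0.279 0.066]
side knob_top 0.7 [247. 351.] [0.609 0.174 0.06 ]
side knob_top 0.66 [193. 166.] [0.222 0.446 0.074]
side mug 0.65 [238. 223.] [0.338 0.315 0.015]
side tape 0.89 [309. 422.] [0.71  0.002 0.022]
side eraser 0.92 [234. 405.] [0.748 0.197 0.034]
side eraser 0.64 [260. 320.] [0.544 0.195 0.008]
side glue 0.65 [166. 324.] [0.618 0.434 0.077]
side glue 0.31 [260. 320.] [0.543 0.194 0.011]
side glue 0.28 [293. 430.] [0.748 0.044 0.007]
```

View pics/top0.png

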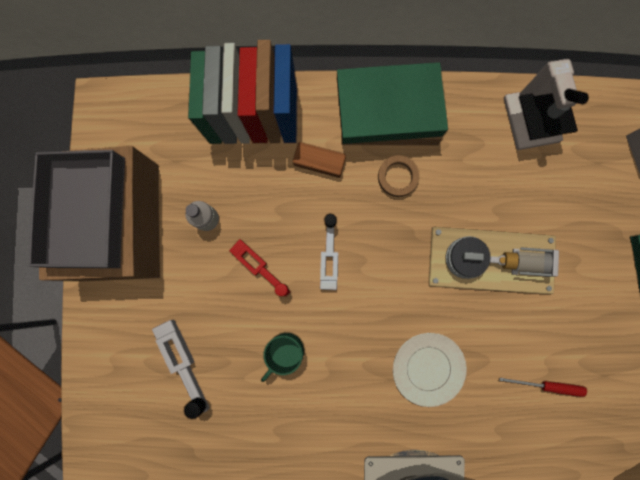

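View pics/side0.png

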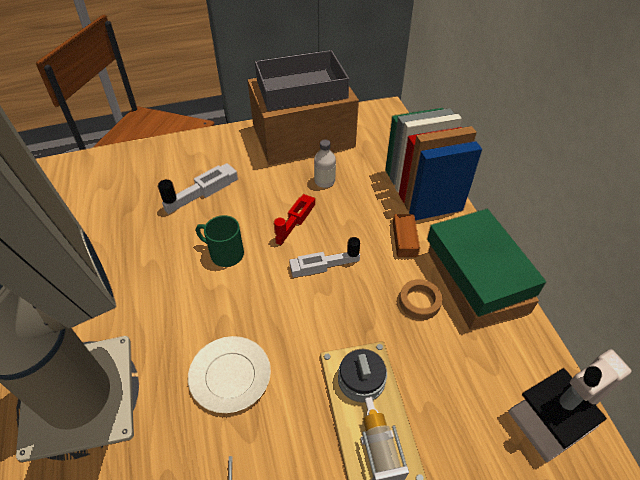

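The top view shows the target crank, the smaller silver one: hub near (row 270, col 329), knob at (221, 330). The larger silver crank at (375, 183) and the red one at (265, 262) are decoys. The pump's tang is at (258, 473). Next I'll measure the crank and tang precisely.

Run:
```python
from h import *
for c in ['top','side']:
    f=grab_frame(c);rc,P=cloud(f)
    def sel(x0,x1,y0,y1,z0,z1):
        m=(P[:,0]>x0)&(P[:,0]<x1)&(P[:,1]>y0)&(P[:,1]<y1)&(P[:,2]>z0)&(P[:,2]<z1);return P[m]
    def rect(p):
        r=cv2.minAreaRect((p[:,:2]*1000).astype(np.float32));return np.round(r[0],1),np.round(r[1],1),round(r[2],1),len(p),'zmed',round(float(np.median(p[:,2])),4)
    cr=(.46,.66,.14,.23)
    print(c,'crank all',rect(sel(*cr,.015,.09)));print('low',rect(sel(*cr,.015,.036)))
    k=sel(*cr,.058,.08);print('knob',rect(k),k.mean(0).round(4))
    pr=(.46,.62,-.18,-.04)
    t=sel(*pr,.078,.1);print('tang',rect(t),t.mean(0).round(4))
    s=sel(*pr,.058,.072);print('shoulder',rect(s))
    print('board',rect(sel(.42,.66,-.36,0.03,.009,.02)))
    print('table z',np.median(sel(.45,.6,.0,.1,-.03,.03)[:,2]))
    for n,p,ran in [('crank',(230,282,300,360) if c=='top' else (235,290,280,370),0),('pump',(210,310,420,580) if c=='top' else (340,480,310,430),0)]:
        a,b,d,e=p;cv2.imwrite(f'pics/{c}_{n}.png',cv2.resize(f['pixels'][a:b,d:e],None,fx=5,fy=5,interpolation=cv2.INTER_CUBIC))
a=cv2.imread('pics/top_crank.png');b=cv2.imread('pics/top_pump.png')
o=np.zeros((600,800,3),np.uint8);o[:a.shape[0],:a.shape[1]]=a
bb=b[:, :480];h=min(600,bb.shape[0]);o[:h,310:790]=bb[:h]
cv2.imwrite('pics/crop1.png',o)
```

```text
top crank all (array([552.1, 185.2]), array([ 35.9, 159.3]), 88.1, 812, 'zmed', 0.0276)
low (array([540.2, 185.5]), array([ 35.9, 135.6]), 88.1, 659, 'zmed', 0.0266)
knob (array([616.7, 182.9]), array([25.8, 26.1]), 30.0, 138, 'zmed', 0.0681) [0.6166 0.183  0.0677]
tang (array([ 539.9, -110.9]), array([39.4, 14.5]), 86.5, 143, 'zmed', 0.0875) [ 0.5394 -0.1104  0.0871]
shoulder (array([ 540.2, -110.3]), array([82.7, 81.8]), 46.7, 1103, 'zmed', 0.0656)
board (array([ 535.8, -176.2]), array([280.9, 131.2]), 85.8, 4409, 'zmed', 0.0147)
table z 0.0008240066520777658
side crank all (array([551.9, 185.2]), array([ 39.8, 161.2]), 89.1, 950, 'zmed', 0.0261)
low (array([551.9, 185.2]), array([ 39.8, 161.2]), 89.1, 749, 'zmed', 0.0246)
knob (array([616.3, 182.7]), array([27.4, 24.7]), 73.0, 121, 'zmed', 0.0664) [0.6154 0.1804 0.0656]
tang (array([ 539.6, -110.8]), array([40.9, 14.2]), 86.0, 193, 'zmed', 0.0861) [ 0.5389 -0.1121  0.0857]
shoulder (array([ 538.6, -110.6]), array([83.6, 81.7]), 76.1, 1360, 'zmed', 0.0646)
board (array([ 535.1, -169.9]), array([271.1, 131.4]), 85.8, 5373, 'zmed', 0.0137)
table z -0.00038563417451239275
```

View pics/crop1.png

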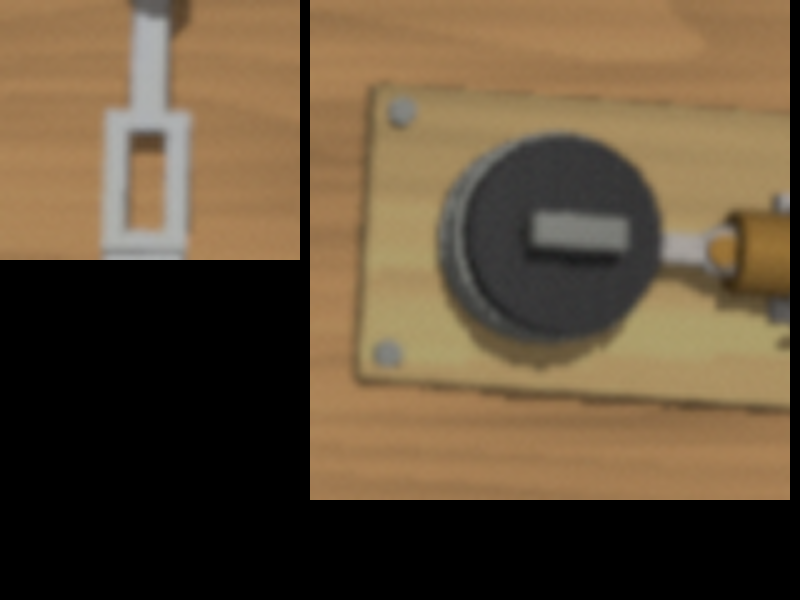

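Measured positions:
- **Crank:** hub at (0.522, 0.186), pointing −2°. The bar point is at (0.574, 0.184).
- **Drive:** centre (0.540, −0.1107), with the tang at about 86°.

First move: go above the bar with the closing line across it.

Request:
{"fn": "move_arm", "kwargs": {
  "motion": [
    {"linear": [0.389,0.781,-0.08],"twist": -19.2,"gripper": 1},
    {"linear": [0.389,0.781,-0.08],"twist": -19.2,"gripper": 1},
    {"linear": [0.389,0.781,-0.08],"twist": -19.2,"gripper": 1},
    {"linear": [0.389,0.781,-0.08],"twist": -19.2,"gripper": 1},
    {"linear": [0.389,0.781,-0.08],"twist": -19.2,"gripper": 1},
    {"linear": [0.389,0.781,-0.08],"twist": -19.2,"gripper": 1},
    {"linear": [0.389,0.781,-0.08],"twist": -19.2,"gripper": 1},
    {"linear": [0.389,0.781,-0.08],"twist": -19.2,"gripper": 1},
    {"linear": [0.389,0.781,-0.08],"twist": -19.2,"gripper": 1},
    {"linear": [0.389,0.781,-0.08],"twist": -19.2,"gripper": 1},
    {"linear": [0.389,0.781,-0.08],"twist": -19.2,"gripper": 1},
    {"linear": [0.389,0.781,-0.08],"twist": -19.2,"gripper": 1},
    {"linear": [0.389,0.781,-0.08],"twist": -19.2,"gripper": 1},
    {"linear": [0.389,0.781,-0.08],"twist": -19.2,"gripper": 1},
    {"linear": [0.389,0.781,-0.08],"twist": -19.2,"gripper": 1},
    {"linear": [0.389,0.781,-0.08],"twist": -19.2,"gripper": 1},
    {"linear": [0.389,0.781,-0.08],"twist": -19.2,"gripper": 1},
    {"linear": [0.389,0.781,-0.08],"twist": -19.2,"gripper": 1},
    {"linear": [0.389,0.781,-0.08],"twist": -19.2,"gripper": 1},
    {"linear": [0.389,0.781,-0.08],"twist": -19.2,"gripper": 1}
  ]
}}

```text
clock: 3.0
eef_pos: [0.5732, 0.1842, 0.1509]
orientation: [0.0, 1.0, -0.017, -0.0]
wrist_force: [0.2, -0.6, -0.8]
gripper_width: 1.002
gripper_force: 0.0
```

Request:
{"fn": "move_arm", "kwargs": {
  "motion": [
    {"linear": [0,0,-0.04],"twist": 0,"gripper": 0.6},
    {"linear": [0,0,-0.08],"twist": 0,"gripper": 0.6},
    {"linear": [0,0,-0.11],"twist": 0,"gripper": 0.6},
    {"linear": [0,0,-0.13],"twist": 0,"gripper": 0.6},
    {"linear": [0,0,-0.14],"twist": 0,"gripper": 0.6},
    {"linear": [0,0,-0.146],"twist": 0,"gripper": 0.6},
    {"linear": [0,0,-0.146],"twist": 0,"gripper": 0.6},
    {"linear": [0,0,-0.146],"twist": 0,"gripper": 0},
    {"linear": [0,0,-0.146],"twist": 0,"gripper": 0},
    {"linear": [0,0,-0.146],"twist": 0,"gripper": 0},
    {"linear": [0,0,-0.146],"twist": 0,"gripper": 0},
    {"linear": [0,0,-0.146],"twist": 0,"gripper": 0},
    {"linear": [0,0,-0.146],"twist": 0,"gripper": 0},
    {"linear": [0,0,-0.146],"twist": 0,"gripper": 0}
  ],
  "grip_force": 90
}}

```text
clock: 4.4
eef_pos: [0.5744, 0.1841, 0.0068]
orientation: [-0.0, 1.0, -0.018, 0.001]
wrist_force: [-0.8, -0.8, 6.8]
gripper_width: 0.161
gripper_force: 88.5
```

Request:
{"fn": "move_arm", "kwargs": {
  "motion": [
    {"linear": [0,0,0.03],"twist": 0,"gripper": 0},
    {"linear": [0,0,0.07],"twist": 0,"gripper": 0},
    {"linear": [0,0,0.11],"twist": 0,"gripper": 0},
    {"linear": [-0.003,-0.02,0.13],"twist": 8,"gripper": 0},
    {"linear": [-0.006,-0.045,0.13],"twist": 16,"gripper": 0},
    {"linear": [-0.009,-0.07,0.13],"twist": 24,"gripper": 0},
    {"linear": [-0.012,-0.095,0.13],"twist": 32,"gripper": 0},
    {"linear": [-0.015,-0.12,0.13],"twist": 40,"gripper": 0},
    {"linear": [-0.018,-0.145,0.13],"twist": 48,"gripper": 0},
    {"linear": [-0.021,-0.17,0.13],"twist": 56,"gripper": 0},
    {"linear": [-0.024,-0.195,0.13],"twist": 64,"gripper": 0},
    {"linear": [-0.027,-0.215,0.13],"twist": 72,"gripper": 0},
    {"linear": [-0.029,-0.23,0.13],"twist": 80,"gripper": 0},
    {"linear": [-0.03,-0.24,0.13],"twist": 86,"gripper": 0},
    {"linear": [-0.0304,-0.2428,0.13],"twist": 88,"gripper": 0},
    {"linear": [-0.0304,-0.2428,0.13],"twist": 88,"gripper": 0},
    {"linear": [-0.0304,-0.2428,0.13],"twist": 88,"gripper": 0}
  ]
}}

```text
clock: 6.1
eef_pos: [0.5431, -0.0588, 0.1355]
orientation: [-0.0, 0.732, 0.681, 0.0]
wrist_force: [-1.1, 0.3, -2.6]
gripper_width: 0.161
gripper_force: 88.5
```

Run:
```python
from h import *
s=status.sense();print(s['eef_pos'],s['wrist_force'],s['ft_torque'],s['gripper_width'])
ims=[]
for c in ['top','side']:
    f=grab_frame(c);rc,P=cloud(f)
    m=(P[:,0]>.5)&(P[:,0]<.58)&(P[:,1]>-.19)&(P[:,1]<-.085)&(P[:,2]>.1)&(P[:,2]<.2);p=P[m]
    r=cv2.minAreaRect((p[:,:2]*1000).astype(np.float32));print(c,r,np.percentile(p[:,2],[5,50,95]))
    q=p[p[:,2]>.14]; # tilt fit
    A=np.c_[p[:,:2]-[.54,-.11],np.ones(len(p))];print('plane',np.linalg.lstsq(A,p[:,2],rcond=None)[0],len(p))
    K,d,R,t=cam(f);u=cv2.projectPoints(np.array([[.54,-.09,.1]]),cv2.Rodrigues(R)[0],t,K,d)[0].ravel().astype(int)
    ims.append(cv2.resize(f['pixels'][max(u[1]-55,0):u[1]+55,u[0]-70:u[0]+70],(560,440) if 0 else (400,320)))
cv2.imwrite('pics/over.png',np.hstack(ims))
```

```text
[ 0.54306651 -0.05876851  0.13545655] [-1.06392296  0.27808983 -2.59299666] [0.08968113 0.00234966 0.04441197] 0.16121821930469055Traceback (most recent call last):
  File "<stdin>", line 7, in <module>
    return _quantile_unchecked(
        a, q, axis, out, overwrite_input, method, keepdims, weights)
    return _ureduce(a,
                    func=_quantile_ureduce_func,
    ...<5 lines>...
                    overwrite_input=overwrite_input,
                    method=method)
    r = func(a, **kwargs)
    result = _quantile(arr,
                       quantiles=q,
    ...<2 lines>...
                       out=out,
                       weights=wgt)
    slices_having_nans = np.isnan(arr[-1, ...])
                                  ~~~^^^^^^^^^
IndexError: index -1 is out of bounds for axis 0 with size 0
```

Run:
```python
from h import *
ims=[]
for c in ['top','side']:
    f=grab_frame(c);rc,P=cloud(f)
    m=(P[:,0]>.5)&(P[:,0]<.58)&(P[:,1]>-.19)&(P[:,1]<-.085)&(P[:,2]>.1)&(P[:,2]<.2);p=P[m];print(c,len(p))
    if len(p)>20:
        q=p[p[:,2]>.15];r=cv2.minAreaRect((p[:,:2]*1000).astype(np.float32));print(r,np.percentile(p[:,2],[5,50,95]))
        A=np.c_[q[:,:2]-[.54,-.11],np.ones(len(q))];print('plane',np.linalg.lstsq(A,q[:,2],rcond=None)[0],len(q))
    K,d,R,t=cam(f);u=cv2.projectPoints(np.array([[.54,-.11,.12]]),cv2.Rodrigues(R)[0],t,K,d)[0].ravel().astype(int);print(u)
    ims.append(cv2.resize(f['pixels'][max(u[1]-80,0):u[1]+80,u[0]-100:u[0]+100],(400,320)))
cv2.imwrite('pics/over.png',np.hstack(ims))
```

```text
top 0
[477 255]
side 1017
((538.1417846679688, -123.37062072753906), (77.89118194580078, 36.874298095703125), 86.23265075683594) [0.13433358 0.15290253 0.15797327]
plane [0.01804588 0.06629938 0.15591737] 731
[365 354]
```

View pics/over.png

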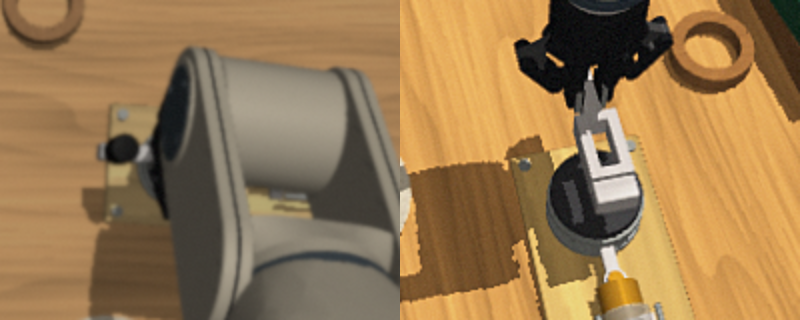

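Run:
```python
from h import *
f=grab_frame('side');rc,P=cloud(f)
m=(P[:,0]>.5)&(P[:,0]<.58)&(P[:,1]>-.19)&(P[:,1]<-.078)&(P[:,2]>.14)&(P[:,2]<.2);p=P[m]
th=np.radians(86);e=np.array([np.cos(th),np.sin(th)]);n=np.array([-e[1],e[0]])
a=(p[:,:2]-[.54,-.1107])@e;b=(p[:,:2]-[.54,-.1107])@n
for lo in range(-54,32,4):
    k=(a*1000>=lo)&(a*1000<lo+4)&(p[:,2]>.145)
    if k.sum()>3: print(lo,k.sum(),'z',np.percentile(p[k,2]*1e3,[10,50,90]).round(1),'b',(b[k].min()*1e3).round(1),(b[k].max()*1e3).round(1), 'gap',np.round(np.sort(b[k]*1e3)[np.argmax(np.diff(np.sort(b[k]))):][:2],1))
k=(a>-.028)&(a<.026)&(p[:,2]>.148)
for _ in range(3):
    A=np.c_[a[k],b[k],np.ones(k.sum())];c=np.linalg.lstsq(A,p[k,2],rcond=None)[0];k=k&(abs(p[:,2]-np.c_[a,b,np.ones(len(a))]@c)<.002)
print(c,k.sum())
```

```text
-54 28 z [146.1 149.5 151.7] b -15.2 16.7 gap [-3.6 -0.2]
-50 60 z [148.1 151.7 153. ] b -15.6 19.0 gap [-15.6 -13.5]
-46 50 z [150.8 151.7 153.3] b -15.6 18.7 gap [2.  3.6]
-42 51 z [150.2 152.1 153.4] b -14.4 18.6 gap [-14.4 -12.8]
-38 49 z [150.5 151.9 153.7] b -15.5 19.1 gap [3.  4.9]
-34 54 z [150.2 152.  154.7] b -15.4 18.8 gap [16.6 18.5]
-30 76 z [151.1 155.6 157.5] b -17.4 19.1 gap [16.3 18. ]
-26 51 z [154.8 156.6 158.1] b -17.0 18.7 gap [3.8 5.6]
-22 37 z [153.2 156.3 157.9] b -16.6 19.0 gap [-3.9  4.5]
-18 29 z [152.9 156.  157.3] b -17.1 19.3 gap [-7.4  9.4]
-14 28 z [153.5 155.8 157.5] b -17.1 18.8 gap [-7.7 10.4]
-10 35 z [151.  156.  157.1] b -17.4 19.4 gap [-7.5  9.4]
-6 35 z [154.3 156.3 157.9] b -17.4 18.5 gap [-7.1  9.7]
-2 25 z [150.6 155.8 158. ] b -17.1 19.2 gap [-7.8 10.2]
2 30 z [150. 156. 158.] b -16.3 19.4 gap [-7.5  9.6]
6 34 z [152.2 156.4 157.7] b -16.9 19.2 gap [-7.5 10.4]
10 31 z [154.7 156.6 158.3] b -17.1 19.2 gap [-7.6  9.8]
14 25 z [153.5 156.6 157.6] b -16.0 18.6 gap [-7.4  9.5]
18 42 z [146.8 155.8 157.8] b -17.7 19.2 gap [-7.5 -3.6]
22 59 z [147.7 155.3 156.9] b -16.8 18.2 gap [14.5 16.8]
26 43 z [153.6 155.4 157.2] b -16.2 19.5 gap [5.3 7.3]
30 5 z [151.5 152.5 153.3] b -4.9 13.1 gap [ 3.8 13.1]
[-0.002475   -0.00669853  0.15612972] 352
```

The hub is level and parallel to the tang, about 1 mm off centre each way. I'll correct that and lower it.

Request:
{"fn": "move_arm", "kwargs": {
  "motion": [
    {"linear": [0.0008,0.001,0],"twist": 0,"gripper": 0},
    {"linear": [0.0008,0.001,-0.015],"twist": 0,"gripper": 0},
    {"linear": [0.0008,0.001,-0.03],"twist": 0,"gripper": 0},
    {"linear": [0.0008,0.001,-0.036],"twist": 0,"gripper": 0},
    {"linear": [0.0008,0.001,-0.04],"twist": 0,"gripper": 0},
    {"linear": [0.0008,0.001,-0.044],"twist": 0,"gripper": 0},
    {"linear": [0.0008,0.001,-0.048],"twist": 0,"gripper": 0},
    {"linear": [0.0008,0.001,-0.048],"twist": 0,"gripper": 0}
  ]
}}

```text
clock: 7.1
eef_pos: [0.5439, -0.0579, 0.0871]
orientation: [-0.0, 0.731, 0.682, -0.0]
wrist_force: [-0.9, -0.0, -2.2]
gripper_width: 0.166
gripper_force: 88.5
```

Request:
{"fn": "move_arm", "kwargs": {
  "motion": [
    {"linear": [0,0,-0.004],"twist": 0,"gripper": 0},
    {"linear": [0,0,-0.008],"twist": 0,"gripper": 0},
    {"linear": [0,0,-0.011],"twist": 0,"gripper": 0},
    {"linear": [0,0,-0.013],"twist": 0,"gripper": 0},
    {"linear": [0,0,-0.0145],"twist": 0,"gripper": 0},
    {"linear": [0,0,-0.0145],"twist": 0,"gripper": 0}
  ]
}}

```text
clock: 7.7
eef_pos: [0.5439, -0.0579, 0.0726]
orientation: [-0.0, 0.731, 0.682, -0.0]
wrist_force: [0.2, -0.3, -2.8]
gripper_width: 0.163
gripper_force: 88.5
```

Request:
{"fn": "move_arm", "kwargs": {
  "motion": [
    {"linear": [0,0,-0.001],"twist": 0,"gripper": 0},
    {"linear": [0,0,-0.0015],"twist": 0,"gripper": 0},
    {"linear": [0,0,-0.0015],"twist": 0,"gripper": 0}
  ]
}}

```text
clock: 8.0
eef_pos: [0.5442, -0.0579, 0.0717]
orientation: [0.0, 0.731, 0.682, 0.0]
wrist_force: [-0.3, 0.4, 0.6]
gripper_width: 0.163
gripper_force: 89.3
```

Request:
{"fn": "move_arm", "kwargs": {
  "motion": [
    {"linear": [0,0,0],"twist": 0,"gripper": 0.7},
    {"linear": [0,0,0],"twist": 0,"gripper": 0.7},
    {"linear": [0,0,0],"twist": 0,"gripper": 0.7},
    {"linear": [0,0,0],"twist": 0,"gripper": 0.7},
    {"linear": [0,0,0],"twist": 0,"gripper": 0.7},
    {"linear": [0,0,0.02],"twist": 0,"gripper": 0.7},
    {"linear": [0,0,0.06],"twist": 0,"gripper": 0.7},
    {"linear": [0,0,0.1],"twist": 0,"gripper": 0.7},
    {"linear": [0.002,0.08,0.11],"twist": 0,"gripper": 0.7},
    {"linear": [0.002,0.1,0.11],"twist": 0,"gripper": 0.7},
    {"linear": [0.002,0.13,0.11],"twist": 0,"gripper": 0.7},
    {"linear": [0.002,0.13,0.11],"twist": 0,"gripper": 0.7}
  ]
}}

```text
clock: 9.2
eef_pos: [0.546, 0.0753, 0.1817]
orientation: [0.0, 0.73, 0.683, 0.001]
wrist_force: [0.3, 0.1, 0.3]
gripper_width: 0.705
gripper_force: 0.0
```

Run:
```python
from h import *
print(status.sense()['clock'],status.sense()['eef_pos'])
ims=[]
for c in ['top','side']:
    f=grab_frame(c);rc,P=cloud(f)
    m=(abs(P[:,0]-.54)<.05)&(P[:,1]>-.15)&(P[:,1]<-.03)&(P[:,2]>.075)&(P[:,2]<.12);p=P[m];print(c,len(p))
    if len(p)>20: print(cv2.minAreaRect((p[:,:2]*1000).astype(np.float32)),np.percentile(p[:,2],[25,50,75]))
    h=p[(abs(p[:,1]+.11)<.025)];print('hub z',np.median(h[:,2]) if len(h) else None)
    k=P[(abs(P[:,0]-.545)<.03)&(abs(P[:,1]+.016)<.03)&(P[:,2]>.122)&(P[:,2]<.142)]
    if len(k): print('knob',cv2.minAreaRect((k[:,:2]*1000).astype(np.float32)),np.median(k[:,2]))
    K,d,R,t=cam(f);u=cv2.projectPoints(np.array([[.54,-.09,.1]]),cv2.Rodrigues(R)[0],t,K,d)[0].ravel().astype(int)
    ims.append(cv2.resize(f['pixels'][max(u[1]-80,0):u[1]+80,u[0]-100:u[0]+100],(400,320)))
cv2.imwrite('pics/on.png',np.hstack(ims))
```

```text
9.2 [0.54604042 0.07534363 0.18173611]
top 67
((540.3177490234375, -146.07447814941406), (36.79218292236328, 13.907894134521484), 17.447792053222656) [0.08936305 0.09096665 0.09331828]
hub z 0.09632877879834603
side 1053
((541.5760498046875, -90.32574462890625), (121.00396728515625, 37.32390213012695), 85.92534637451172) [0.0873024  0.08975344 0.09235258]
hub z 0.0909963980009476
knob ((545.8877563476562, -16.350170135498047), (26.253402709960938, 27.934778213500977), 2.740426778793335) 0.13100804012368744
```

View pics/on.png

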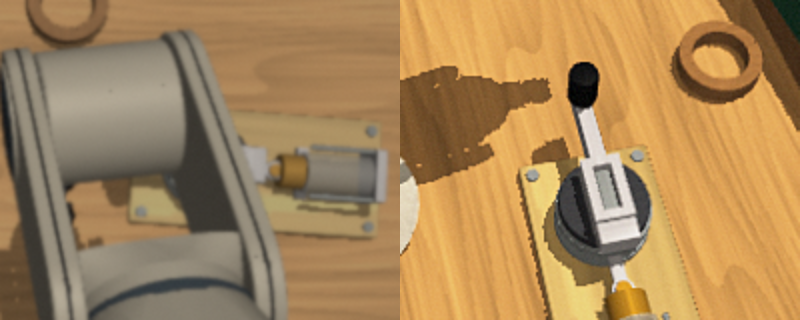

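The crank is fully home: knob top at 131 mm, centred at (0.546, −0.016). Next I'll grasp the knob.

Request:
{"fn": "move_arm", "kwargs": {
  "motion": [
    {"linear": [0,-0.04,0],"twist": 0,"gripper": 0.7},
    {"linear": [0,-0.07,0],"twist": 0,"gripper": 0.7},
    {"linear": [0,-0.0884,0],"twist": 0,"gripper": 0.7},
    {"linear": [0,-0.0884,0],"twist": 0,"gripper": 0.7},
    {"linear": [0,-0.0884,-0.03],"twist": 0,"gripper": 0.7},
    {"linear": [0,-0.0884,-0.06],"twist": 0,"gripper": 0.7},
    {"linear": [0,-0.0884,-0.076],"twist": 0,"gripper": 0.7},
    {"linear": [0,-0.0884,-0.081],"twist": 0,"gripper": 0.7},
    {"linear": [0,-0.0884,-0.081],"twist": 0,"gripper": 0.7},
    {"linear": [0,-0.0884,-0.081],"twist": 0,"gripper": 0},
    {"linear": [0,-0.0884,-0.081],"twist": 0,"gripper": 0},
    {"linear": [0,-0.0884,-0.081],"twist": 0,"gripper": 0},
    {"linear": [0,-0.0884,-0.081],"twist": 0,"gripper": 0},
    {"linear": [0,-0.0884,-0.081],"twist": 0,"gripper": 0},
    {"linear": [0,-0.0884,-0.081],"twist": 0,"gripper": 0}
  ],
  "grip_force": 50
}}

```text
clock: 10.8
eef_pos: [0.5467, -0.016, 0.101]
orientation: [0.0, 0.731, 0.682, 0.001]
wrist_force: [0.5, 3.2, 4.9]
gripper_width: 0.311
gripper_force: 49.2
```

Run:
```python
from h import *
s=status.sense();print(s['clock'],s['eef_pos'],s['joints'])
# clockwise circle of 95 mm about drive, start at 86deg; per-row offsets from call start (cumulative angle a0)
a=np.radians(86)
def pos(t): return 95*np.array([np.cos(a-t),np.sin(a-t)])
st=2*np.pi/48
for call in range(6):
    t0=call*16*st
    import json
    print(call,[[float(round(v/1000,4)) for v in pos(t0+(i+1)*st)-pos(t0)] for i in range(16)])
```

```text
10.8 [ 0.54668761 -0.01601613  0.10100307] [-5.12565698e-02  4.97779013e-01  1.88488703e+00  5.51128421e-04
  7.57347289e-01  1.85861523e-02]
0 [[0.0123, -0.0017], [0.0243, -0.0049], [0.0358, -0.0097], [0.0465, -0.016], [0.0563, -0.0236], [0.0651, -0.0324], [0.0726, -0.0423], [0.0788, -0.0531], [0.0835, -0.0646], [0.0866, -0.0766], [0.0882, -0.089], [0.0881, -0.1014], [0.0865, -0.1137], [0.0832, -0.1257], [0.0784, -0.1372], [0.0721, -0.1479]]
1 [[-0.0076, -0.0098], [-0.0164, -0.0186], [-0.0263, -0.0261], [-0.0371, -0.0323], [-0.0486, -0.037], [-0.0606, -0.0401], [-0.073, -0.0417], [-0.0854, -0.0416], [-0.0977, -0.04], [-0.1097, -0.0367], [-0.1211, -0.0319], [-0.1319, -0.0256], [-0.1417, -0.018], [-0.1505, -0.0092], [-0.158, 0.0007], [-0.1641, 0.0115]]
2 [[-0.0047, 0.0115], [-0.0079, 0.0235], [-0.0094, 0.0358], [-0.0094, 0.0483], [-0.0077, 0.0606], [-0.0044, 0.0726], [0.0004, 0.084], [0.0066, 0.0948], [0.0142, 0.1046], [0.0231, 0.1133], [0.033, 0.1209], [0.0437, 0.127], [0.0552, 0.1317], [0.0673, 0.1349], [0.0796, 0.1365], [0.092, 0.1364]]
3 [[0.0123, -0.0017], [0.0243, -0.0049], [0.0
[... 167 characters left out ...]
.0881, -0.1014], [0.0865, -0.1137], [0.0832, -0.1257], [0.0784, -0.1372], [0.0721, -0.1479]]
4 [[-0.0076, -0.0098], [-0.0164, -0.0186], [-0.0263, -0.0261], [-0.0371, -0.0323], [-0.0486, -0.037], [-0.0606, -0.0401], [-0.073, -0.0417], [-0.0854, -0.0416], [-0.0977, -0.04], [-0.1097, -0.0367], [-0.1211, -0.0319], [-0.1319, -0.0256], [-0.1417, -0.018], [-0.1505, -0.0092], [-0.158, 0.0007], [-0.1641, 0.0115]]
5 [[-0.0047, 0.0115], [-0.0079, 0.0235], [-0.0094, 0.0358], [-0.0094, 0.0483], [-0.0077, 0.0606], [-0.0044, 0.0726], [0.0004, 0.084], [0.0066, 0.0948], [0.0142, 0.1046], [0.0231, 0.1133], [0.033, 0.1209], [0.0437, 0.127], [0.0552, 0.1317], [0.0673, 0.1349], [0.0796, 0.1365], [0.092, 0.1364]]
```

Request:
{"fn": "move_arm", "kwargs": {
  "motion": [
    {"linear": [0.0123,-0.0017,0],"gripper": 0,"twist": 0},
    {"linear": [0.0243,-0.0049,0],"gripper": 0,"twist": 0},
    {"linear": [0.0358,-0.0097,0],"gripper": 0,"twist": 0},
    {"linear": [0.0465,-0.016,0],"gripper": 0,"twist": 0},
    {"linear": [0.0563,-0.0236,0],"gripper": 0,"twist": 0},
    {"linear": [0.0651,-0.0324,0],"gripper": 0,"twist": 0},
    {"linear": [0.0726,-0.0423,0],"gripper": 0,"twist": 0},
    {"linear": [0.0788,-0.0531,0],"gripper": 0,"twist": 0}
  ]
}}

```text
clock: 11.6
eef_pos: [0.6254, -0.0695, 0.1009]
orientation: [0.0, 0.731, 0.682, 0.0]
wrist_force: [-0.1, 2.8, 6.2]
gripper_width: 0.309
gripper_force: 49.5
```

Request:
{"fn": "move_arm", "kwargs": {
  "motion": [
    {"linear": [0.0047,-0.0115,0],"gripper": 0,"twist": 0},
    {"linear": [0.0078,-0.0235,0],"gripper": 0,"twist": 0},
    {"linear": [0.0094,-0.0359,0],"gripper": 0,"twist": 0},
    {"linear": [0.0093,-0.0483,0],"gripper": 0,"twist": 0},
    {"linear": [0.0077,-0.0606,0],"gripper": 0,"twist": 0},
    {"linear": [0.0044,-0.0726,0],"gripper": 0,"twist": 0},
    {"linear": [-0.0004,-0.0841,0],"gripper": 0,"twist": 0},
    {"linear": [-0.0067,-0.0948,0],"gripper": 0,"twist": 0}
  ]
}}

```text
clock: 12.4
eef_pos: [0.6194, -0.1638, 0.1011]
orientation: [0.001, 0.732, 0.682, 0.001]
wrist_force: [2.9, 5.7, 4.2]
gripper_width: 0.31
gripper_force: 49.2
```

Request:
{"fn": "move_arm", "kwargs": {
  "motion": [
    {"linear": [-0.0076,-0.0098,0],"gripper": 0,"twist": 0},
    {"linear": [-0.0164,-0.0186,0],"gripper": 0,"twist": 0},
    {"linear": [-0.0263,-0.0261,0],"gripper": 0,"twist": 0},
    {"linear": [-0.0371,-0.0323,0],"gripper": 0,"twist": 0},
    {"linear": [-0.0486,-0.037,0],"gripper": 0,"twist": 0},
    {"linear": [-0.0606,-0.0401,0],"gripper": 0,"twist": 0},
    {"linear": [-0.073,-0.0417,0],"gripper": 0,"twist": 0},
    {"linear": [-0.0854,-0.0416,0],"gripper": 0,"twist": 0},
    {"linear": [-0.0977,-0.04,0],"gripper": 0,"twist": 0},
    {"linear": [-0.1097,-0.0367,0],"gripper": 0,"twist": 0},
    {"linear": [-0.1211,-0.0319,0],"gripper": 0,"twist": 0},
    {"linear": [-0.1319,-0.0256,0],"gripper": 0,"twist": 0},
    {"linear": [-0.1417,-0.018,0],"gripper": 0,"twist": 0},
    {"linear": [-0.1505,-0.0092,0],"gripper": 0,"twist": 0},
    {"linear": [-0.158,0.0007,0],"gripper": 0,"twist": 0},
    {"linear": [-0.1641,0.0115,0],"gripper": 0,"twist": 0}
  ]
}}

```text
clock: 14.0
eef_pos: [0.4523, -0.1516, 0.1004]
orientation: [-0.001, 0.732, 0.682, -0.0]
wrist_force: [0.7, 6.4, 6.4]
gripper_width: 0.312
gripper_force: 49.7
```

Request:
{"fn": "move_arm", "kwargs": {
  "motion": [
    {"linear": [-0.0047,0.0115,0],"gripper": 0,"twist": 0},
    {"linear": [-0.0079,0.0235,0],"gripper": 0,"twist": 0},
    {"linear": [-0.0094,0.0358,0],"gripper": 0,"twist": 0},
    {"linear": [-0.0094,0.0483,0],"gripper": 0,"twist": 0},
    {"linear": [-0.0077,0.0606,0],"gripper": 0,"twist": 0},
    {"linear": [-0.0044,0.0726,0],"gripper": 0,"twist": 0},
    {"linear": [0.0004,0.084,0],"gripper": 0,"twist": 0},
    {"linear": [0.0066,0.0948,0],"gripper": 0,"twist": 0},
    {"linear": [0.0142,0.1046,0],"gripper": 0,"twist": 0},
    {"linear": [0.0231,0.1133,0],"gripper": 0,"twist": 0},
    {"linear": [0.033,0.1209,0],"gripper": 0,"twist": 0},
    {"linear": [0.0437,0.127,0],"gripper": 0,"twist": 0},
    {"linear": [0.0552,0.1317,0],"gripper": 0,"twist": 0},
    {"linear": [0.0673,0.1349,0],"gripper": 0,"twist": 0},
    {"linear": [0.0796,0.1365,0],"gripper": 0,"twist": 0},
    {"linear": [0.092,0.1364,0],"gripper": 0,"twist": 0}
  ]
}}

```text
clock: 15.6
eef_pos: [0.5456, -0.0154, 0.1007]
orientation: [-0.001, 0.731, 0.682, -0.0]
wrist_force: [-1.7, 5.2, 7.9]
gripper_width: 0.314
gripper_force: 49.7
```

Run:
```python
from h import *
s=status.sense();print(s['clock'],s['eef_pos'],s['wrist_force'])
f=grab_frame('side');rc,P=cloud(f)
h=P[(abs(P[:,0]-.54)<.05)&(abs(P[:,1]+.11)<.06)&(P[:,2]>.075)&(P[:,2]<.12)]
print(cv2.minAreaRect((h[:,:2]*1000).astype(np.float32)),np.median(h[:,2]))
```

```text
15.6 [ 0.54555247 -0.01540544  0.10072305] [-1.66525417  5.22259596  7.85387985]
((539.7710571289062, -105.22885131835938), (110.25951385498047, 36.892555236816406), 87.38113403320312) 0.0901355827515019
```

The first full turn is done and the crank is still seated. Now the second turn.

Request:
{"fn": "move_arm", "kwargs": {
  "motion": [
    {"linear": [0.0123,-0.0017,0],"gripper": 0,"twist": 0},
    {"linear": [0.0243,-0.0049,0],"gripper": 0,"twist": 0},
    {"linear": [0.0358,-0.0097,0],"gripper": 0,"twist": 0},
    {"linear": [0.0465,-0.016,0],"gripper": 0,"twist": 0},
    {"linear": [0.0563,-0.0236,0],"gripper": 0,"twist": 0},
    {"linear": [0.0651,-0.0324,0],"gripper": 0,"twist": 0},
    {"linear": [0.0726,-0.0423,0],"gripper": 0,"twist": 0},
    {"linear": [0.0788,-0.0531,0],"gripper": 0,"twist": 0},
    {"linear": [0.0835,-0.0646,0],"gripper": 0,"twist": 0},
    {"linear": [0.0866,-0.0766,0],"gripper": 0,"twist": 0},
    {"linear": [0.0882,-0.089,0],"gripper": 0,"twist": 0},
    {"linear": [0.0881,-0.1014,0],"gripper": 0,"twist": 0},
    {"linear": [0.0865,-0.1137,0],"gripper": 0,"twist": 0},
    {"linear": [0.0832,-0.1257,0],"gripper": 0,"twist": 0},
    {"linear": [0.0784,-0.1372,0],"gripper": 0,"twist": 0},
    {"linear": [0.0721,-0.1479,0],"gripper": 0,"twist": 0}
  ]
}}

```text
clock: 17.25
eef_pos: [0.619, -0.164, 0.1012]
orientation: [0.001, 0.732, 0.682, 0.001]
wrist_force: [4.5, 5.6, 4.8]
gripper_width: 0.315
gripper_force: 49.5
```

Request:
{"fn": "move_arm", "kwargs": {
  "motion": [
    {"linear": [-0.0076,-0.0098,0],"gripper": 0,"twist": 0},
    {"linear": [-0.0164,-0.0186,0],"gripper": 0,"twist": 0},
    {"linear": [-0.0263,-0.0261,0],"gripper": 0,"twist": 0},
    {"linear": [-0.0371,-0.0323,0],"gripper": 0,"twist": 0},
    {"linear": [-0.0486,-0.037,0],"gripper": 0,"twist": 0},
    {"linear": [-0.0606,-0.0401,0],"gripper": 0,"twist": 0},
    {"linear": [-0.073,-0.0417,0],"gripper": 0,"twist": 0},
    {"linear": [-0.0854,-0.0416,0],"gripper": 0,"twist": 0},
    {"linear": [-0.0977,-0.04,0],"gripper": 0,"twist": 0},
    {"linear": [-0.1097,-0.0367,0],"gripper": 0,"twist": 0},
    {"linear": [-0.1211,-0.0319,0],"gripper": 0,"twist": 0},
    {"linear": [-0.1319,-0.0256,0],"gripper": 0,"twist": 0},
    {"linear": [-0.1417,-0.018,0],"gripper": 0,"twist": 0},
    {"linear": [-0.1505,-0.0092,0],"gripper": 0,"twist": 0},
    {"linear": [-0.158,0.0007,0],"gripper": 0,"twist": 0},
    {"linear": [-0.1641,0.0115,0],"gripper": 0,"twist": 0}
  ]
}}

```text
clock: 18.85
eef_pos: [0.4525, -0.1515, 0.1004]
orientation: [-0.001, 0.732, 0.682, 0.0]
wrist_force: [2.4, 6.5, 5.9]
gripper_width: 0.314
gripper_force: 49.6
```

Request:
{"fn": "move_arm", "kwargs": {
  "motion": [
    {"linear": [-0.0047,0.0115,0],"gripper": 0,"twist": 0},
    {"linear": [-0.0079,0.0235,0],"gripper": 0,"twist": 0},
    {"linear": [-0.0094,0.0358,0],"gripper": 0,"twist": 0},
    {"linear": [-0.0094,0.0483,0],"gripper": 0,"twist": 0},
    {"linear": [-0.0077,0.0606,0],"gripper": 0,"twist": 0},
    {"linear": [-0.0044,0.0726,0],"gripper": 0,"twist": 0},
    {"linear": [0.0004,0.084,0],"gripper": 0,"twist": 0},
    {"linear": [0.0066,0.0948,0],"gripper": 0,"twist": 0},
    {"linear": [0.0142,0.1046,0],"gripper": 0,"twist": 0},
    {"linear": [0.0231,0.1133,0],"gripper": 0,"twist": 0},
    {"linear": [0.033,0.1209,0],"gripper": 0,"twist": 0},
    {"linear": [0.0437,0.127,0],"gripper": 0,"twist": 0},
    {"linear": [0.0552,0.1317,0],"gripper": 0,"twist": 0},
    {"linear": [0.0673,0.1349,0],"gripper": 0,"twist": 0},
    {"linear": [0.0796,0.1365,0],"gripper": 0,"twist": 0},
    {"linear": [0.092,0.1364,0],"gripper": 0,"twist": 0},
    {"linear": [0.092,0.1364,0],"gripper": 0,"twist": 0},
    {"linear": [0.092,0.1364,0],"gripper": 0,"twist": 0}
  ]
}}

```text
clock: 20.65
eef_pos: [0.5463, -0.0157, 0.1008]
orientation: [0.0, 0.731, 0.682, 0.0]
wrist_force: [0.6, 5.8, 8.8]
gripper_width: 0.313
gripper_force: 49.6
```

Run:
```python
from h import *
s=status.sense();print(s['clock'],s['eef_pos'],s['wrist_force'],s['ft_torque'])
f=grab_frame('side');rc,P=cloud(f)
h=P[(abs(P[:,0]-.54)<.05)&(abs(P[:,1]+.11)<.06)&(P[:,2]>.075)&(P[:,2]<.12)]
print(cv2.minAreaRect((h[:,:2]*1000).astype(np.float32)),np.median(h[:,2]))
```

```text
20.65 [ 0.54632284 -0.01574213  0.10083879] [0.61629113 5.75380068 8.79880529] [ 0.79890221 -0.12465949 -0.01872921]
((540.0529174804688, -105.1500244140625), (109.76979064941406, 36.95941162109375), 86.42132568359375) 0.08997179539109668
```

Request:
{"fn": "move_arm", "kwargs": {
  "motion": [
    {"linear": [0,0,0],"gripper": 0.3,"twist": 0},
    {"linear": [0,0,0],"gripper": 0.5,"twist": 0},
    {"linear": [0,0,0],"gripper": 0.7,"twist": 0},
    {"linear": [0,0,0],"gripper": 0.7,"twist": 0},
    {"linear": [0,0,0],"gripper": 0.7,"twist": 0},
    {"linear": [0,0,0.01],"gripper": 0.7,"twist": 0},
    {"linear": [0,0,0.03],"gripper": 0.7,"twist": 0},
    {"linear": [0,0,0.06],"gripper": 0.7,"twist": 0},
    {"linear": [0,0,0.1],"gripper": 0.7,"twist": 0},
    {"linear": [0,0.04,0.12],"gripper": 0.7,"twist": 0},
    {"linear": [0,0.08,0.12],"gripper": 0.7,"twist": 0},
    {"linear": [0,0.12,0.12],"gripper": 0.7,"twist": 0},
    {"linear": [0,0.16,0.12],"gripper": 0.7,"twist": 0},
    {"linear": [0,0.2,0.12],"gripper": 0.7,"twist": 0},
    {"linear": [0,0.25,0.12],"gripper": 0.7,"twist": 0},
    {"linear": [0,0.3,0.12],"gripper": 0.7,"twist": 0},
    {"linear": [0,0.3,0.12],"gripper": 0.7,"twist": 0}
  ]
}}

```text
clock: 22.4
eef_pos: [0.5459, 0.2892, 0.2212]
orientation: [-0.0, 0.73, 0.684, 0.001]
wrist_force: [-0.2, -0.2, 0.4]
gripper_width: 0.699
gripper_force: 0.0
```

Run:
```python
from h import *
s=status.sense();print(s['clock'],s['eef_pos'],s['wrist_force'])
ims=[]
for c in ['top','side']:
    f=grab_frame(c);rc,P=cloud(f)
    m=(abs(P[:,0]-.54)<.06)&(P[:,1]>-.17)&(P[:,1]<-.03)&(P[:,2]>.076)&(P[:,2]<.12);p=P[m]
    print(c,cv2.minAreaRect((p[:,:2]*1000).astype(np.float32)))
    h=p[abs(p[:,1]+.11)<.025];print('hub z',np.median(h[:,2]))
    k=P[(abs(P[:,0]-.545)<.03)&(abs(P[:,1]+.016)<.03)&(P[:,2]>.122)&(P[:,2]<.142)]
    if len(k): print('knob',cv2.minAreaRect((k[:,:2]*1000).astype(np.float32)),np.median(k[:,2]))
    K,d,R,t=cam(f);u=cv2.projectPoints(np.array([[.54,-.09,.1]]),cv2.Rodrigues(R)[0],t,K,d)[0].ravel().astype(int)
    ims.append(cv2.resize(f['pixels'][max(u[1]-80,0):u[1]+80,u[0]-100:u[0]+100],(400,320)))
cv2.imwrite('pics/end.png',np.hstack(ims))
```

```text
22.4 [0.54586654 0.28918701 0.22121634] [-0.20079741 -0.24837437  0.43614291]
top ((540.849609375, -96.54195404052734), (126.78743743896484, 36.650108337402344), 86.12871551513672)
hub z 0.09241268449084107
knob ((546.0614013671875, -15.603540420532227), (25.70134925842285, 25.70305061340332), 89.12471771240234) 0.1327209828864793
side ((540.556396484375, -95.0151596069336), (130.57066345214844, 36.71596908569336), 86.52951049804688)
hub z 0.09103064141984225
knob ((545.1578979492188, -16.313810348510742), (26.776456832885742, 26.61578369140625), 29.849748611450195) 0.1309354348046457
```

View pics/end.png

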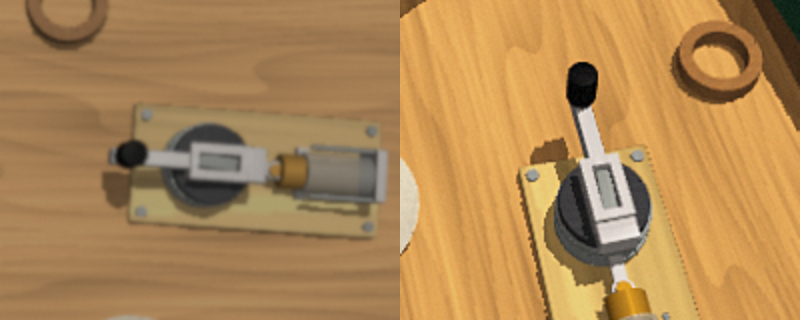

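The crank is fully seated (hub top at 92 mm, knob top at about 132 mm). It's back at 86°, and the arm is clear.

```bash
python3 -c "
from bench import bot
print(bot.job_done())"
```

```text
the job is handed in; nothing more can be done
None
```

The crank is fully home on the pump and released, turned two full clockwise turns back to its starting angle, and the job was handed in at about 22 s on the robot's clock; no verdict came back.

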